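Snap the four clips of a food box shut

ROBOT

A 6-joint arm with a two-finger parallel gripper is mounted at the origin on a cart in front of the work surface, level with it; the furniture and walls round the work are solid. World frame = base frame: x ahead of the robot, y to its left, z up, the work surface at z = 0. Lengths are in m, angles in rad, forces in N, time in s.
With the tool pointing down it reaches from about 0.3 to 0.875 m from the base axis. Payload 6.4 kg.
Tool frame: the origin (TCP) lies at the very end of the fingers, on their centre line; the grasp point (between the pads) lies tcp_to_grasp behind it (tcp_to_grasp is the distance from the TCP to the grasp point, in m); z points along the fingers, y is the direction in which the jaws open and shut (so a half turn about z gives the same grasp; the last joint's range is limited). The gripper opens to 88 mm and grips with 3 to 60 N. Pads are 18 mm wide; open, the fingers measure 123 mm over their backs; the gripper's body (75 mm by 187 mm) begins 45 mm behind the grasp point.
Start: joints at [1.101, 0.181, 1.607, -0, 1.354, -0.206], TCP at [0.15, 0.555, 0.239] pointing down, gripper open.
Joint ranges: [-2.99, 2.99], [-0.89, 2.07], [0.3, 2.58], [-1.14, 4.28], [0, 2.63], [-3.12, 3.12]. Speed limits (rad/s): [2.57, 2.57, 3.01, 3.14, 3.14, 3.14].

INTERFACE

Orientations are given as a rotation vector (axis times angle).
In Python, from plant import * gives the robot as it stands.
- The arm moves only by the tool move_arm, never from a script. Its argument "steps" is a list of rows, each an object with "gripper": the closure in counts, from 0 (fully open) to 255 (shut); "travel": the shift along the world's x, y, z in m, a list of three; "turn": the turn, a rotation vector about the world's x, y, z in degrees, a list of three. In form: [{"gripper": gripper, "travel": [tx, ty, tz], "turn": [rx, ry, rz]}, ...]. A call has 1 to 20 rows; each row shifts and turns the pose as measured when the row begins; what a row does not reach is not made up. A row lasts 1/10 s, in which the tool goes at most 50 mm and 8.59 degrees, less where a joint would pass 70% of its speed; a pose out of reach is approached as far as the arm can. A call is refused whole if a number of a shift passes 0.05 or a number of a turn 8.59, either way. A call with a gripper value outside its range is refused whole. The fingers move at their own pace and stop on an object; the grip force is fixed at half the most. Time passes only in rows, so rows that do not move let the fingers close. It gives the time, the measured TCP pose, the force and the opening at its end, in the units of the state.
- read_state(): the state, without advancing time (a new reading comes with each control period).
- read_camera(name): name is "scene" or "top" or "wrist"; returns the picture (384x512x3 uint8, red, green, blue); there is no depth.
- camera_model(name): a dict with "fx", "fy", "cx", "cy" (pixels), "k1" (the pictures are not rectified: a ray, as slopes to the right and down, at radius r is drawn at 1 + k1 r^2 times it, then the intrinsics apply), "rvec" (rotation vector, rad) and "tvec" (3), from world to camera coordinates, as OpenCV has them; the wrist camera has in their place "mount" (4x4, takes a point from camera to tool coordinates, whose origin is the TCP and whose axes are the flange's). Camera axes: x right, y down, z forward; pixel columns grow to the right and rows downward; lengths in m; the calibration is good to about 2 mm. A picture is of the moment at which its call begins: read the wrist's pose just before it. camera_model takes no time and is no camera call.
- hand_in(): hands the job in, once; it reports no verdict.
The state is a dict: "time_s": time; "qpos": joint angles; "joint_velocities": joint speeds; "joint_efforts": joint torques, N m; "tcp_pos": TCP position; "tcp_rot": TCP orientation; "contact_force": force on the tool from outside, world axes, zero at the start; "wrist_torque": the same for the moment, N m; "gripper_width": finger opening in m.
Only numpy, scipy, OpenCV 4.12 (cv2) and the standard library are available. Lean on these libraries where they do the work, as an engineer would, in place of code of your own. Each camera call takes 0.05 s, during which the arm holds its last target.

TASK

The egg box is going into the fridge, but the four snap clips round its lid are still sticking out. Work round the box and press each clip down and in against its side with the fingertips until all four have clicked fully home. Do not pick the box up, tip it or shove it across the worktop, and leave the brass cup and the spoon alone.

Things in the scene. Friction and masses are not known exactly. Their poses are not given: they have to be found in the camera images.
- food_box: Rectangular food box, loose, about 2 kg: grey stoneware base, six eggs inside, pale plastic lid with clear window lying square on it (cannot come off). Origin: centre of underside; x its short way, y its long way, z up. Lid without clips 130 (x) x 180 (y) mm, flat top 68 mm above the origin; base wall below it 120 x 170 mm. One hinged snap clip hangs on each of the lid's four sides.
- clip_front (a joint): Angle of the snap clip on the near long side (-x of the box, facing the robot at yaw 0): 1.20 = snapped shut, hanging flat against the box; 0 = open, standing out 69 degrees from that (21 below level); starts -0.2 to 0.25. Pressed down and in it moves easily to 0.7, then rides over its catch (up to about 6 N at the lip, square to the clip); past about 1.0 it snaps shut by itself and stays, let go earlier it does not.
- clip_front_lip (a point): Middle of the free edge of clip_front, a pale plastic wing 110 mm long, 28 mm from hinge to free edge, 3 mm thick, its edge turned outward 3 mm as a lip. Moves with the clip; when shut it is about 36 mm above the worktop and 5 mm outside the hinge line.
- clip_front_hinge (a point): Middle of the hinge line of clip_front, fixed on the lid's edge, 66.5 mm from the box's centre line and 64 mm above the worktop; the clip stands out from it to -x of the box.
- clip_back (a joint): Angle of the snap clip on the far long side (+x of the box): 1.20 = snapped shut, hanging flat against the box; 0 = open, standing out 69 degrees from that (21 below level); starts -0.2 to 0.25. Pressed down and in it moves easily to 0.7, then rides over its catch (up to about 6 N at the lip, square to the clip); past about 1.0 it snaps shut by itself and stays, let go earlier it does not.
- clip_back_lip (a point): Middle of the free edge of clip_back, a pale plastic wing 110 mm long, 28 mm from hinge to free edge, 3 mm thick, its edge turned outward 3 mm as a lip. Moves with the clip; when shut it is about 36 mm above the worktop and 5 mm outside the hinge line.
- clip_back_hinge (a point): Middle of the hinge line of clip_back, fixed on the lid's edge, 66.5 mm from the box's centre line and 64 mm above the worktop; the clip stands out from it to +x of the box.
- clip_left (a joint): Angle of the snap clip on the short side at +y of the box: 1.20 = snapped shut, hanging flat against the box; 0 = open, standing out 69 degrees from that (21 below level); starts -0.2 to 0.25. Pressed down and in it moves easily to 0.7, then rides over its catch (up to about 6 N at the lip, square to the clip); past about 1.0 it snaps shut by itself and stays, let go earlier it does not.
- clip_left_lip (a point): Middle of the free edge of clip_left, a pale plastic wing 70 mm long, 28 mm from hinge to free edge, 3 mm thick, its edge turned outward 3 mm as a lip. Moves with the clip; when shut it is about 36 mm above the worktop and 5 mm outside the hinge line.
- clip_left_hinge (a point): Middle of the hinge line of clip_left, fixed on the lid's edge, 91.5 mm from the box's centre line and 64 mm above the worktop; the clip stands out from it to +y of the box.
- clip_right (a joint): Angle of the snap clip on the short side at -y of the box: 1.20 = snapped shut, hanging flat against the box; 0 = open, standing out 69 degrees from that (21 below level); starts -0.2 to 0.25. Pressed down and in it moves easily to 0.7, then rides over its catch (up to about 6 N at the lip, square to the clip); past about 1.0 it snaps shut by itself and stays, let go earlier it does not.
- clip_right_lip (a point): Middle of the free edge of clip_right, a pale plastic wing 70 mm long, 28 mm from hinge to free edge, 3 mm thick, its edge turned outward 3 mm as a lip. Moves with the clip; when shut it is about 36 mm above the worktop and 5 mm outside the hinge line.
- clip_right_hinge (a point): Middle of the hinge line of clip_right, fixed on the lid's edge, 91.5 mm from the box's centre line and 64 mm above the worktop; the clip stands out from it to -y of the box.
- brass_cup: Bystander: brass measuring cup with a flat handle, standing upright, 78 x 172 x 52 mm with the handle, long along its y; origin at its foot.
- spoon_1: Bystander: metal spoon lying flat, 188 x 38 x 15 mm, long along its x; origin under its centre.

How it is judged:
At the end, for the whole second after the job is handed in: All four clips are snapped shut (each joint above 1.08 of 1.20 rad), the box stands flat and at rest within 40 mm of where it was, and the brass cup and the spoon are within 20 mm of where they were (value of joint each of clip_front, clip_back, clip_left, clip_right above 1.08 rad and distance of food_box from where it was at the start of the episode below 0.04 m and angle between food_box's own z axis and vertical below 0.05 rad and linear speed of food_box below 0.01 m/s and distance of each of brass_cup, spoon_1 from where it was at the start of the episode below 0.02 m); the robot touches nothing.
It fails at once if the box is lifted off the worktop (15 mm) (height (world z) of food_box above 0.015 m).
It fails at once if the box is tipped (0.15 rad) (angle between food_box's own z axis and vertical above 0.15 rad).
It fails at once if the box is shoved more than 60 mm (distance of food_box from where it was at the start of the episode above 0.06 m).
It fails at once if a bystander is moved more than 30 mm (distance of any of brass_cup, spoon_1 from where it was at the start of the episode above 0.03 m).
It also fails if it takes over 51 s, if anything falls off the work surface, if the arm or the gripper's body presses on something with over 40 N, if the wrist force passes 120 N, or if a joint passes its speed limit or range.

## Working session

There is one attempt and no reset: what is moved stays moved. The work goes in short steps, Python scripts to look and compute and a tool call to move; the robot and the scene stay as the last step left them, time stands still between calls to the robot, and variables do not carry over. Pictures are saved under pics/ and viewed, and the job is handed in when it is done.

Besides the shell and the picture viewer there is one more tool, called after "Request:" as a command line: name --argument value ..., lists and objects as JSON in quotes. move_arm: Moves the arm, as the interface text tells. Its arguments: {"type":"object","properties":{"steps":{"type":"array","items":{"type":"object","properties":{"gripper":{"type":"number"},"travel":{"type":"array","items":{"type":"number"}},"turn":{"type":"array","items":{"type":"number"}}}}}},"required":["steps"]}

```bash
mkdir -p pics; ls
python3 - <<'E'
from plant import *
import cv2
s=read_state();print(s)
for n in("scene","top"):
    cv2.imwrite(f"pics/{n}0.png",cv2.cvtColor(read_camera(n),cv2.COLOR_RGB2BGR));print(n,camera_model(n))
print(camera_model("wrist"))
E
```

```text
pics
{'time_s': 0.0, 'qpos': array([ 1.10074455e+00,  1.81520756e-01,  1.60804594e+00, -7.08195634e-06,
        1.35378363e+00, -2.06305193e-01]), 'joint_velocities': array([-0.00141861, -0.00040967,  0.00052429,  0.0009382 , -0.00037399,
        0.00029739]), 'joint_efforts': array([-1.88819367e-04, -4.33883071e+01, -3.41834271e+01,  7.01433280e-02,
        3.89659172e-02, -7.76666752e-05]), 'tcp_pos': array([0.14963456, 0.55461639, 0.23780321]), 'tcp_rot': array([-4.13014071e-01, -3.11374281e+00,  2.60768673e-03]), 'contact_force': array([ 0.24716213, -0.33923213,  0.49384095]), 'wrist_torque': array([-0.00165341, -0.02793487, -0.00385893]), 'gripper_width': 0.08831418152956033}
scene {'fx': 470.7603214804785, 'fy': 470.7603214804785, 'cx': 249.6408193000299, 'cy': 195.02383372893334, 'k1': -0.19229975491161008, 'rvec': array([ 2.14174725, -0.59108714,  0.2944049 ]), 'tvec': array([-0.51570921,  0.22785457,  1.1494687 ])}
top {'fx': 498.78618213795926, 'fy': 498.78618213795926, 'cx': 258.8037132910729, 'cy': 195.3321914962157, 'k1': 0.02844051513303843, 'rvec': array([ 2.14880715, -2.18585331,  0.09441443]), 'tvec': array([-0.00901252,  0.60524884,  1.52028408])}
{'fx': 306.35841694208597, 'fy': 306.35841694208597, 'cx': 257.7441969665717, 'cy': 196.14036154303685, 'k1': 0.0035760787079251242, 'mount': array([[-5.88400167e-04, -9.46667224e-01, -3.22212383e-01,
         8.32906724e-02],
       [ 9.99999699e-01, -7.20090220e-04,  2.89516559e-04,
         4.66468668e-04],
       [-5.06097823e-04, -3.22212116e-01,  9.46667363e-01,
        -1.45759777e-01],
       [ 0.00000000e+00,  0.00000000e+00,  0.00000000e+00,
         1.00000000e+00]])}
```

View pics/scene0.png

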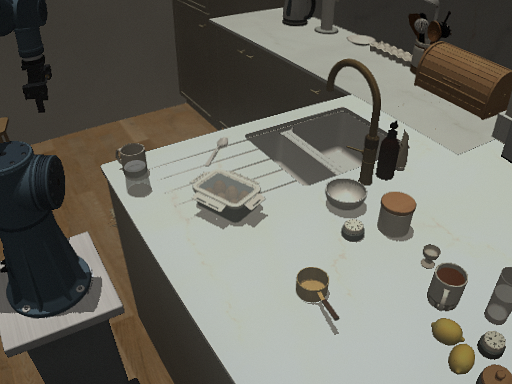

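View pics/top0.png

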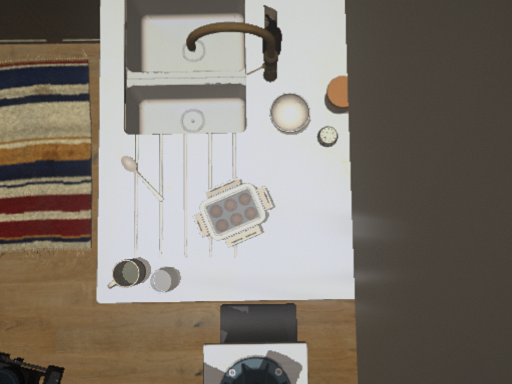

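```bash
cat > h.py <<'E'
import numpy as np,cv2
from plant import *
def ray(n,u,v):
    m=camera_model(n);K=np.array([[m['fx'],0,m['cx']],[0,m['fy'],m['cy']],[0,0,1]])
    p=cv2.undistortPoints(np.array([[[u,v]]],float),K,np.array([m['k1'],0,0,0,0]))[0,0] if False else None
    x=np.array([(u-m['cx'])/m['fx'],(v-m['cy'])/m['fy']]);y=x.copy()
    for _ in range(30): y=x/(1+m['k1']*(y@y))
    d=np.array([y[0],y[1],1.])
    if 'mount' in m:
        s=read_state();R=cv2.Rodrigues(s['tcp_rot'])[0];M=m['mount']
        return R@M[:3,3]+s['tcp_pos'],R@M[:3,:3]@d
    R=cv2.Rodrigues(m['rvec'])[0];return -R.T@m['tvec'],R.T@d
def onz(n,u,v,z):
    o,d=ray(n,u,v);return o+d*(z-o[2])/d[2]
def proj(n,P):
    m=camera_model(n)
    if 'mount' in m:
        s=read_state();R=cv2.Rodrigues(s['tcp_rot'])[0];M=m['mount']
        q=M[:3,:3].T@(R.T@(np.array(P)-s['tcp_pos'])-M[:3,3])
    else: q=cv2.Rodrigues(m['rvec'])[0]@np.array(P)+m['tvec']
    y=q[:2]/q[2];y=y*(1+m['k1']*(y@y));return np.array([m['fx']*y[0]+m['cx'],m['fy']*y[1]+m['cy']])
E
python3 - <<'E'
from h import *
print("cup",onz("scene",312,287,0),onz("scene",335,315,.04)); print("box",onz("top",235,212,.068),onz("scene",228,188,.068))
print("spoon",onz("top",129,162,0),onz("top",161,199,0),"mug",onz("top",128,272,0.05),onz("top",165,280,0.05))
a=cv2.imread("pics/top0.png");cv2.imwrite("pics/topz.png",cv2.resize(a[160:260,170:300],None,fx=6,fy=6,interpolation=cv2.INTER_CUBIC))
a=cv2.imread("pics/scene0.png");cv2.imwrite("pics/scz.png",cv2.resize(a[150:240,170:290],None,fx=6,fy=6,interpolation=cv2.INTER_CUBIC))
E
```

```text
cup [ 0.57474539 -0.34317493  0.        ] [ 0.54351852 -0.46626691  0.04      ]
box [0.55194795 0.05301746 0.068     ] [0.55508688 0.04694331 0.068     ]
spoon [7.21852727e-01 3.92880840e-01 2.22044605e-16] [0.6016157  0.29069648 0.        ] mug [0.3773609  0.37929178 0.05      ] [0.35150455 0.26754008 0.05      ]
```

```bash
ls pics
```

```text
scene0.png
scz.png
top0.png
topz.png
```

View pics/topz.png

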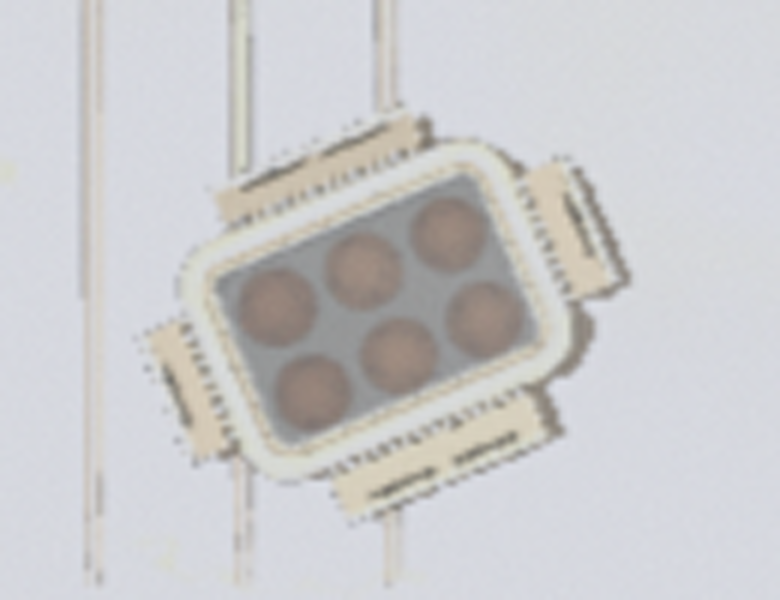

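View pics/scz.png

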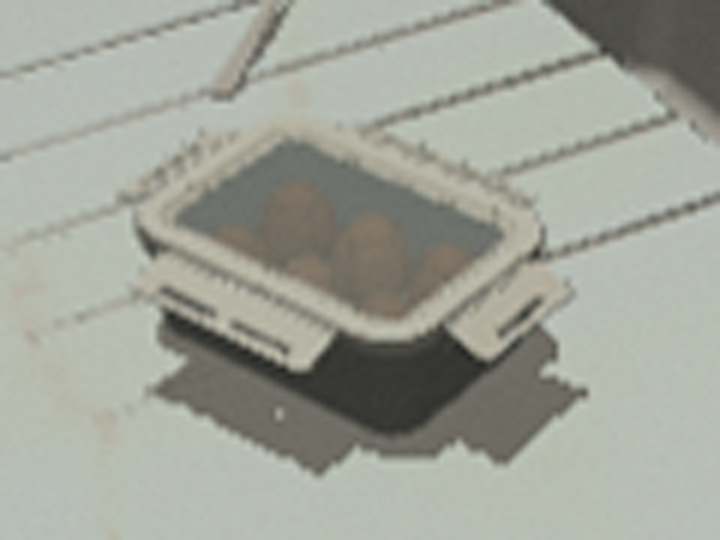

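Run:
```python
from h import *
a=cv2.imread("pics/top0.png");h=cv2.cvtColor(a,cv2.COLOR_BGR2GRAY)
m=np.zeros_like(h);m[180:245,195:275]=255
m=((h<170)&(m>0)).astype(np.uint8)*255
m=cv2.morphologyEx(m,cv2.MORPH_OPEN,np.ones((3,3)))
n,l,s,c=cv2.connectedComponentsWithStats(m);print(s,c)
k=1+np.argmax(s[1:,4]);ct=cv2.findContours((l==k).astype(np.uint8),0,2)[0][0]
r=cv2.minAreaRect(ct);print(r)
P=np.array([onz("top",*p,.066)[:2] for p in cv2.boxPoints(r)]);print(P,P.mean(0))
for i in range(4):
    d=P[(i+1)%4]-P[i];print(np.linalg.norm(d),np.degrees(np.arctan2(d[1],d[0])))
```

```text
[[     0      0    512    384 195158]
 [   206    190     53     44   1416]
 [   265    212      4      7     25]
 [   260    228      3      3      9]] [[255.66776663 191.35240677]
 [232.15183616 211.18997175]
 [266.32       214.92      ]
 [261.         229.        ]]
((232.3668670654297, 211.1804656982422), (30.615388870239258, 47.00000762939453), 67.38013458251953)
[[ 0.57159263  0.14442773]
 [ 0.62433843  0.01224162]
 [ 0.53785552 -0.02207304]
 [ 0.48566327  0.10945734]] [0.55486246 0.06101341]
0.14232107159481902 -68.2466754735237
0.09304187270914371 -158.35783263792155
0.14150713612144641 111.64355042532073
0.09277274574234598 22.14468910216167
```

Request:
move_arm --steps '[{"gripper":255,"travel":[0.02,-0.03,0.02],"turn":[0,0,0]},{"gripper":255,"travel":[0.03,-0.038,0.02],"turn":[0,0,7]},{"gripper":255,"travel":[0.03,-0.038,0.02],"turn":[0,0,7]},{"gripper":255,"travel":[0.03,-0.038,0],"turn":[0,0,7]},{"gripper":255,"travel":[0.03,-0.038,0],"turn":[0,0,7]},{"gripper":255,"travel":[0.03,-0.038,0],"turn":[0,0,7]},{"gripper":255,"travel":[0.03,-0.038,0],"turn":[0,0,2]},{"gripper":255,"travel":[0.03,-0.038,0],"turn":[0,0,0]},{"gripper":255,"travel":[0.03,-0.038,0],"turn":[0,0,0]},{"gripper":255,"travel":[0.03,-0.038,0],"turn":[0,0,0]},{"gripper":255,"travel":[0.03,-0.038,0],"turn":[0,0,0]},{"gripper":255,"travel":[0.03,-0.038,0],"turn":[0,0,0]},{"gripper":255,"travel":[0.03,-0.038,0],"turn":[0,0,0]},{"gripper":255,"travel":[0,0,0],"turn":[0,0,0]}]'

```text
time_s: 1.5
tcp_pos: [0.529, 0.0556, 0.2937]
tcp_rot: [0.611, -3.082, 0.012]
contact_force: [-0.5, 0.5, 0.5]
gripper_width: 0.0003
```

Run:
```python
from h import *
s=read_state();R=cv2.Rodrigues(s['tcp_rot'])[0];print(s['time_s'],s['tcp_pos'],R.round(4),s['gripper_width'],s['contact_force'])
cv2.imwrite("pics/w1.png",cv2.cvtColor(read_camera("wrist"),cv2.COLOR_RGB2BGR))
```

```text
1.5 [0.52900992 0.05556582 0.29367971] [[-0.9244 -0.3814  0.0015]
 [-0.3814  0.9244 -0.0078]
 [ 0.0016 -0.0078 -1.    ]] 0.00033657650284465805 [-0.47509408  0.49539385  0.48442065]
```

View pics/w1.png

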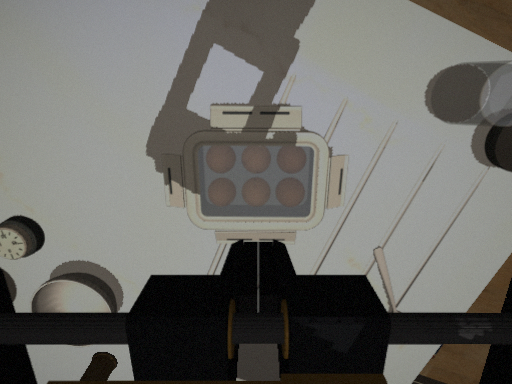

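Run:
```python
from h import *
a=cv2.imread("pics/w1.png")
cv2.imwrite("pics/w1z.png",cv2.resize(a[90:250,150:360],None,fx=3.8,fy=3.75,interpolation=cv2.INTER_CUBIC))
for n,p in dict(L=(184,180),R=(329,180),T=(256,129),B=(256,230)).items(): print(n,onz("wrist",*p,.066))
g=cv2.cvtColor(a,cv2.COLOR_BGR2GRAY);hsv=cv2.cvtColor(a,cv2.COLOR_BGR2HSV)
print(g[180,150:215]);print(g[180,300:350]);print(g[100:150,256]);
```

```text
L [ 0.5842046  -0.02172742  0.066     ]
R [0.51390951 0.14756659 0.066     ]
T [0.49063708 0.03838146 0.066     ]
B [0.6133537  0.08881611 0.066     ]
[158 157 159 157 156 157 158 155 158 157 157 159 156 149 101  81  77  79
  68  36  46  97 107  97  82  79  79  78  80  77  81  76  55  79  69  74
  85  85  83  81  83  82  80  77  68  67  74  77  81  84  80  80  84  80
  86  97  97  97 100  99 101  96  97  90  85]
[ 97 100 100  98  96 102  99  98  87  84  81  81 131 153 151 134 123 138
 154 158 157 158 158 158 157 155 125 140 140 113 137 144 145 146 143 146
 145 145 144 113  61  75 132 154 159 158 149 156 155 163]
[86 88 88 85 83 86 77 77 81 78 79 81 83 82 80 83 82 83 80 84 84 82 81 83
 84 83 84 75 61 79 69 67 80 88 83 86 82 82 84 81 79 71 65 72 80 83 86 87
 88 90]
```

View pics/w1z.png

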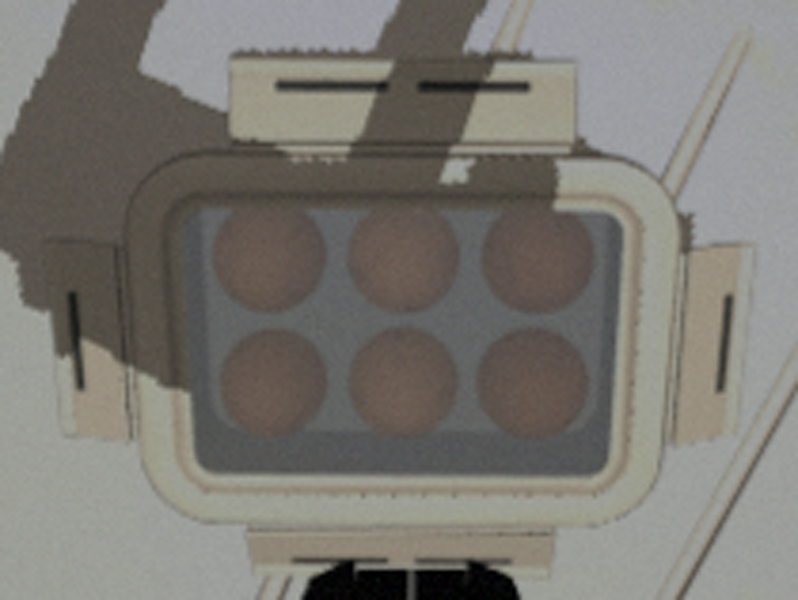

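Request:
move_arm --steps '[{"gripper":255,"travel":[-0.03,-0.0135,-0.03],"turn":[0,0,0]},{"gripper":255,"travel":[-0.03,-0.0135,-0.03],"turn":[0,0,0]},{"gripper":255,"travel":[0,0,-0.04],"turn":[0,0,0]},{"gripper":255,"travel":[0,0,-0.04],"turn":[0,0,0]},{"gripper":255,"travel":[0,0,-0.04],"turn":[0,0,0]},{"gripper":255,"travel":[0,0,0],"turn":[0,0,0]}]'

```text
time_s: 2.15
tcp_pos: [0.461, 0.0357, 0.1095]
tcp_rot: [-0.618, 3.078, -0.008]
contact_force: [-0.8, 0.2, 0.4]
gripper_width: 0.0001
```

Run:
```python
from h import *
s=read_state();R=cv2.Rodrigues(s['tcp_rot'])[0];print(s['time_s'],s['tcp_pos'],R[:,2],s['contact_force'])
a=cv2.cvtColor(read_camera("scene"),cv2.COLOR_RGB2BGR)
cv2.imwrite("pics/s2.png",cv2.resize(a[120:240,150:310],None,fx=5,fy=5,interpolation=cv2.INTER_CUBIC))
a=cv2.cvtColor(read_camera("wrist"),cv2.COLOR_RGB2BGR)
cv2.imwrite("pics/w2.png",a)
```

```text
2.15 [0.46100025 0.03569478 0.10949724] [ 0.00260349 -0.00450089 -0.99998648] [-0.75480011  0.15151354  0.41662657]
```

View pics/s2.png

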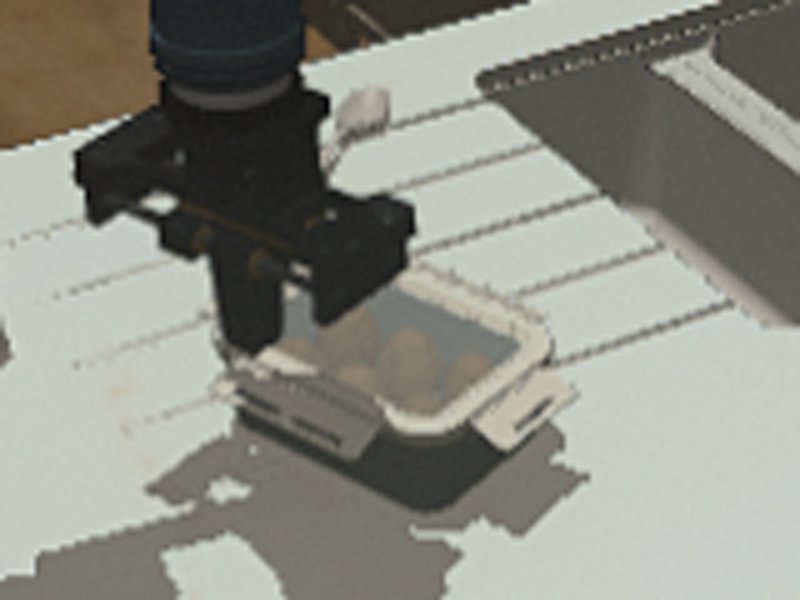

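View pics/w2.png

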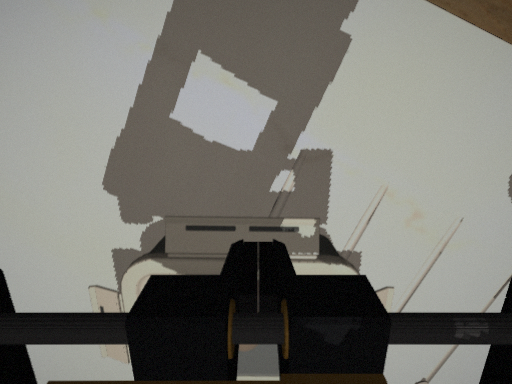

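Request:
move_arm --steps '[{"gripper":255,"travel":[0.008,-0.007,0],"turn":[0,0,0]},{"gripper":255,"travel":[0,0,-0.02],"turn":[0,0,0]},{"gripper":255,"travel":[0,0,-0.02],"turn":[0,0,0]},{"gripper":255,"travel":[0,0,0],"turn":[0,0,0]}]'

```text
time_s: 2.65
tcp_pos: [0.4835, 0.0263, 0.0844]
tcp_rot: [-0.617, 3.051, -0.025]
contact_force: [-0.2, -0.5, 0.6]
gripper_width: 0.0001
```

Request:
move_arm --steps '[{"gripper":255,"travel":[0,0,0],"turn":[0,0,0]}]'

```text
time_s: 2.75
tcp_pos: [0.4854, 0.0259, 0.0865]
tcp_rot: [-0.617, 3.048, -0.027]
contact_force: [0.1, 0.7, 0.4]
gripper_width: 0.0007
```

Request:
move_arm --steps '[{"gripper":255,"travel":[0,0,0],"turn":[0,0,0]},{"gripper":255,"travel":[0,0,0],"turn":[0,0,0]}]'

```text
time_s: 2.95
tcp_pos: [0.4879, 0.0253, 0.0898]
tcp_rot: [-0.616, 3.044, -0.03]
contact_force: [0.1, -0.2, 0.9]
gripper_width: 0.0006
```

Run:
```python
from h import *
s=read_state();R=cv2.Rodrigues(s['tcp_rot'])[0];print(s['time_s'],s['tcp_pos'],R,s['contact_force'],s['joint_velocities'])
```

```text
2.95 [0.48792028 0.02531851 0.08978739] [[-0.92068348 -0.38835403  0.03902653]
 [-0.38903917  0.92114905 -0.0115306 ]
 [-0.03147129 -0.02579888 -0.99917164]] [ 0.12560074 -0.23427394  0.90028267] [ 0.00099984 -0.01444718 -0.01259446  0.0004192   0.01051555 -0.00172871]
```

Request:
move_arm --steps '[{"gripper":255,"travel":[-0.01,0.001,0],"turn":[0.6,2.2,0]},{"gripper":255,"travel":[-0.009,0.001,0],"turn":[0,0,0]}]'

```text
time_s: 3.15
tcp_pos: [0.4706, 0.0269, 0.092]
tcp_rot: [-0.623, 3.076, -0.004]
contact_force: [-0.3, -1.1, 0.6]
gripper_width: 0.0005
```

Request:
move_arm --steps '[{"gripper":255,"travel":[0,0,0],"turn":[0,0,0]}]'

```text
time_s: 3.25
tcp_pos: [0.4698, 0.0271, 0.0922]
tcp_rot: [-0.623, 3.075, -0.004]
contact_force: [-0.1, 0.7, -0.3]
gripper_width: 0.0005
```

Request:
move_arm --steps '[{"gripper":255,"travel":[0,0,0],"turn":[0,0,0]}]'

```text
time_s: 3.35
tcp_pos: [0.47, 0.0271, 0.0926]
tcp_rot: [-0.622, 3.074, -0.005]
contact_force: [-0.6, -0.3, -0.9]
gripper_width: 0.0006
```

Request:
move_arm --steps '[{"gripper":255,"travel":[0,0.0005,-0.008],"turn":[0,0,0]},{"gripper":255,"travel":[0,0,-0.008],"turn":[0,0,0]},{"gripper":255,"travel":[0,0,-0.008],"turn":[0,0,0]}]'

```text
time_s: 3.65
tcp_pos: [0.4711, 0.0276, 0.0681]
tcp_rot: [-0.622, 3.07, -0.007]
contact_force: [0.6, 1.1, -0.9]
gripper_width: 0.0004
```

Run:
```python
from h import *
s=read_state();R=cv2.Rodrigues(s['tcp_rot'])[0];print(s['time_s'],s['tcp_pos'],R[:,2],s['contact_force'])
a=cv2.cvtColor(read_camera("scene"),cv2.COLOR_RGB2BGR)
cv2.imwrite("pics/s3.png",cv2.resize(a[120:240,150:310],None,fx=5,fy=5,interpolation=cv2.INTER_CUBIC))
```

```text
3.65 [0.47114314 0.0275583  0.0681291 ] [ 0.00967851 -0.00290022 -0.99994896] [ 0.63011547  1.11829171 -0.94270357]
```

View pics/s3.png

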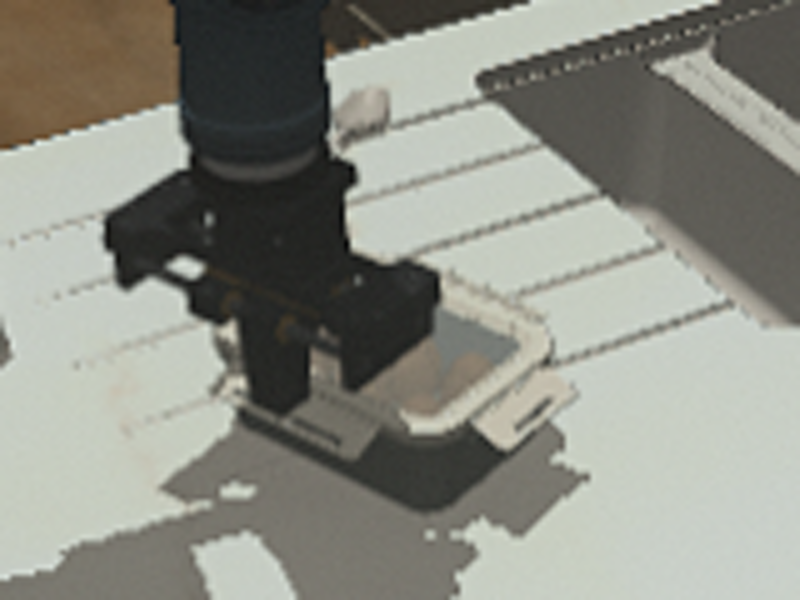

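Request:
move_arm --steps '[{"gripper":255,"travel":[-0.002,0,-0.006],"turn":[0,0.5,0]},{"gripper":255,"travel":[-0.001,0,-0.006],"turn":[0,0,0]},{"gripper":255,"travel":[0,0,-0.006],"turn":[0,0,0]}]'

```text
time_s: 4.0
tcp_pos: [0.467, 0.0277, 0.047]
tcp_rot: [0.623, -3.076, 0.003]
contact_force: [-0.1, 0.2, 2.5]
gripper_width: 0.0003
```

Request:
move_arm --steps '[{"gripper":255,"travel":[0,0,-0.005],"turn":[0,0,0]},{"gripper":255,"travel":[0,0,-0.003],"turn":[0,0,0]}]'

```text
time_s: 4.2
tcp_pos: [0.4668, 0.0277, 0.0379]
tcp_rot: [0.623, -3.076, 0.003]
contact_force: [-1.1, -0.6, 1.0]
gripper_width: 0.0006
```

Request:
move_arm --steps '[{"gripper":255,"travel":[0.004,0.0015,0],"turn":[0,0,0]},{"gripper":255,"travel":[0.004,0.0015,0],"turn":[0,0,0]}]'

```text
time_s: 4.4
tcp_pos: [0.4713, 0.0301, 0.0358]
tcp_rot: [0.622, -3.067, 0.002]
contact_force: [-4.6, -6.2, -2.9]
gripper_width: 0.0004
```

Request:
move_arm --steps '[{"gripper":255,"travel":[0.003,0.001,0],"turn":[0,0,0]}]'

```text
time_s: 4.5
tcp_pos: [0.4728, 0.0307, 0.0349]
tcp_rot: [0.622, -3.063, 0.002]
contact_force: [-3.8, -4.4, -0.8]
gripper_width: 0.0001
```

Request:
move_arm --steps '[{"gripper":255,"travel":[0.003,0.001,0],"turn":[0,0,0]}]'

```text
time_s: 4.6
tcp_pos: [0.4749, 0.0315, 0.0342]
tcp_rot: [0.621, -3.061, 0.001]
contact_force: [-0.9, -0.8, -1.1]
gripper_width: 0.0004
```

Request:
move_arm --steps '[{"gripper":255,"travel":[0.003,0.001,0.001],"turn":[0,0,0]}]'

```text
time_s: 4.7
tcp_pos: [0.4774, 0.0326, 0.0348]
tcp_rot: [0.621, -3.059, 0.001]
contact_force: [-5.4, -3.5, -1.4]
gripper_width: 0.0002
```

Request:
move_arm --steps '[{"gripper":255,"travel":[0.003,0.001,0.001],"turn":[0,0,0]}]'

```text
time_s: 4.8
tcp_pos: [0.4779, 0.0334, 0.0348]
tcp_rot: [0.621, -3.052, -0.0]
contact_force: [-11.4, -7.2, -0.5]
gripper_width: 0.0005
```

Run:
```python
from h import *
s=read_state();R=cv2.Rodrigues(s['tcp_rot'])[0];print(s['time_s'],s['tcp_pos'],R[:,2],s['contact_force'])
a=cv2.cvtColor(read_camera("scene"),cv2.COLOR_RGB2BGR)
cv2.imwrite("pics/s4.png",cv2.resize(a[120:240,150:310],None,fx=5,fy=5,interpolation=cv2.INTER_CUBIC))
a=cv2.cvtColor(read_camera("wrist"),cv2.COLOR_RGB2BGR)
cv2.imwrite("pics/w4.png",a)
```

```text
4.8 [0.47790644 0.03337019 0.03482786] [-0.02620338 -0.00522923 -0.99964296] [-11.3680785   -7.20858844  -0.46831144]
```

View pics/s4.png

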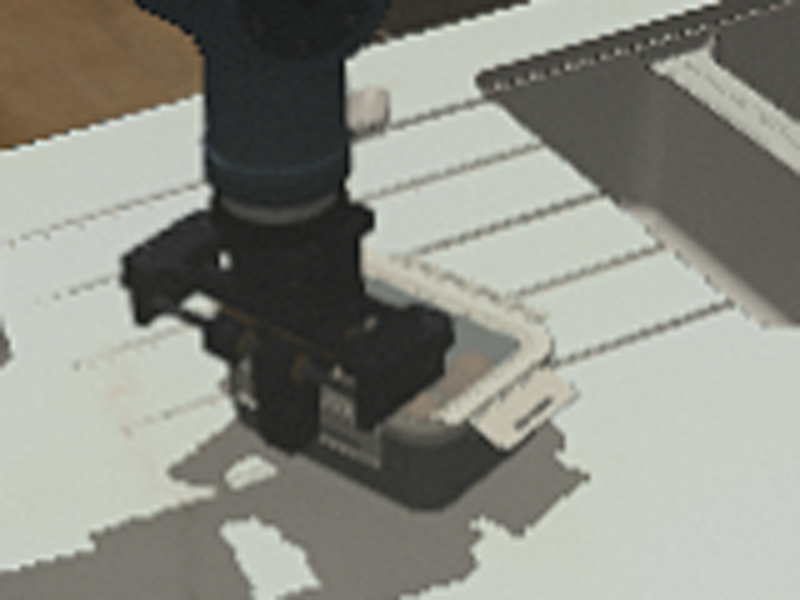

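View pics/w4.png

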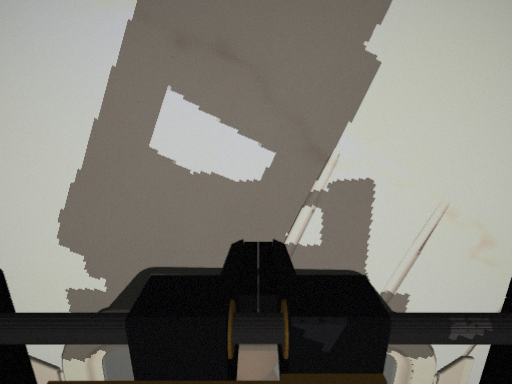

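Request:
move_arm --steps '[{"gripper":255,"travel":[-0.01,-0.004,0],"turn":[0,0,0]},{"gripper":255,"travel":[-0.01,-0.004,0.01],"turn":[0.3,-1.5,0]},{"gripper":255,"travel":[0,0,0.03],"turn":[0,0,0]},{"gripper":255,"travel":[0,0,0.03],"turn":[0,0,0]},{"gripper":255,"travel":[0,0,0],"turn":[0,0,0]},{"gripper":255,"travel":[0.03,0.012,0],"turn":[0,0,0]},{"gripper":255,"travel":[0.03,0.012,0],"turn":[0,0,0]},{"gripper":255,"travel":[0.03,0.012,0],"turn":[0,0,0]},{"gripper":255,"travel":[0.03,0.012,0],"turn":[0,0,0]},{"gripper":255,"travel":[0.03,0.012,0],"turn":[0,0,0]},{"gripper":255,"travel":[0.015,0.006,0],"turn":[0,0,0]},{"gripper":255,"travel":[0,0,0],"turn":[0,0,0]},{"gripper":255,"travel":[0,0,0],"turn":[0,0,0]}]'

```text
time_s: 6.2
tcp_pos: [0.627, 0.0955, 0.1034]
tcp_rot: [-0.623, 3.069, 0.004]
contact_force: [-0.5, 0.7, 0.4]
gripper_width: 0.0005
```

Run:
```python
from h import *
s=read_state();R=cv2.Rodrigues(s['tcp_rot'])[0];print(s['time_s'],s['tcp_pos'],R.round(3),s['qpos'],s['joint_velocities'])
a=cv2.cvtColor(read_camera("scene"),cv2.COLOR_RGB2BGR)
cv2.imwrite("pics/s5.png",cv2.resize(a[120:240,150:310],None,fx=5,fy=5,interpolation=cv2.INTER_CUBIC))
a=cv2.cvtColor(read_camera("top"),cv2.COLOR_RGB2BGR)
cv2.imwrite("pics/t5.png",cv2.resize(a[160:260,170:300],None,fx=6,fy=6,interpolation=cv2.INTER_CUBIC))
```

```text
6.2 [0.62704718 0.09553265 0.10342593] [[-0.921 -0.39   0.009]
 [-0.39   0.921  0.004]
 [-0.01   0.    -1.   ]] [-0.03791742  0.44643321  1.55800834  0.0050962   1.12807252 -2.01146931] [ 0.0036497   0.01385171 -0.00536792  0.0038333  -0.00982381 -0.00125704]
```

View pics/s5.png

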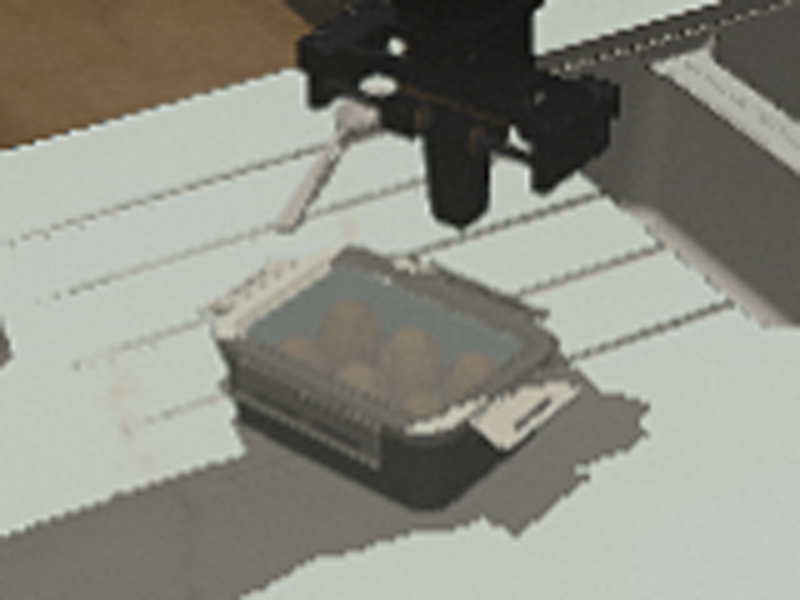

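View pics/t5.png

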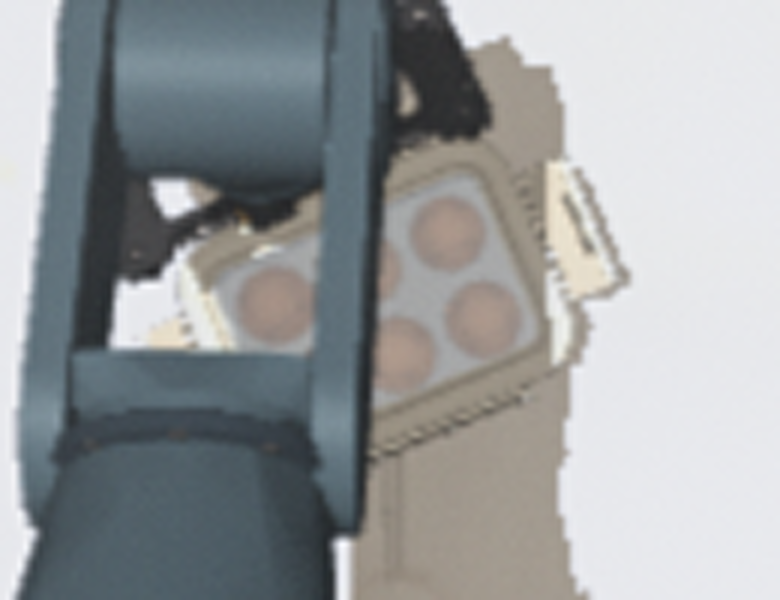

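Request:
move_arm --steps '[{"gripper":255,"travel":[0.006,0.001,-0.008],"turn":[-0.2,0.5,0]},{"gripper":255,"travel":[0.006,0.001,-0.008],"turn":[0,0,0]},{"gripper":255,"travel":[0,0,-0.008],"turn":[0,0,0]},{"gripper":255,"travel":[0,0,-0.008],"turn":[0,0,0]}]'

```text
time_s: 6.7
tcp_pos: [0.6388, 0.0964, 0.0706]
tcp_rot: [-0.622, 3.078, 0.0]
contact_force: [-0.1, 0.9, -0.5]
gripper_width: 0.0007
```

Request:
move_arm --steps '[{"gripper":255,"travel":[0.001,0,-0.006],"turn":[0,0,0]},{"gripper":255,"travel":[0,0,-0.006],"turn":[0,0,0]},{"gripper":255,"travel":[0,0,-0.006],"turn":[0,0,0]}]'

```text
time_s: 7.0
tcp_pos: [0.6391, 0.0962, 0.0499]
tcp_rot: [0.622, -3.079, -0.001]
contact_force: [0.1, 0.5, 1.9]
gripper_width: 0.0004
```

Request:
move_arm --steps '[{"gripper":255,"travel":[0,0,-0.006],"turn":[0,0,0]},{"gripper":255,"travel":[0,0,-0.005],"turn":[0,0,0]}]'

```text
time_s: 7.2
tcp_pos: [0.6397, 0.0963, 0.0385]
tcp_rot: [-0.622, 3.078, 0.0]
contact_force: [1.6, 0.6, 0.6]
gripper_width: 0.0004
```

Request:
move_arm --steps '[{"gripper":255,"travel":[-0.004,-0.0015,0],"turn":[0,0,0]},{"gripper":255,"travel":[-0.004,-0.0015,0],"turn":[0,0,0]}]'

```text
time_s: 7.4
tcp_pos: [0.6341, 0.094, 0.038]
tcp_rot: [-0.62, 3.072, 0.001]
contact_force: [6.0, 2.3, -5.6]
gripper_width: 0.0007
```

Request:
move_arm --steps '[{"gripper":255,"travel":[-0.003,-0.001,0],"turn":[0,0,0]}]'

```text
time_s: 7.5
tcp_pos: [0.6315, 0.0932, 0.0379]
tcp_rot: [-0.619, 3.07, 0.001]
contact_force: [0.3, -0.5, 0.0]
gripper_width: 0.0004
```

Request:
move_arm --steps '[{"gripper":255,"travel":[-0.003,-0.001,0],"turn":[0,0,0]}]'

```text
time_s: 7.6
tcp_pos: [0.6286, 0.0922, 0.0379]
tcp_rot: [-0.619, 3.069, 0.001]
contact_force: [6.7, 2.3, -1.7]
gripper_width: 0.0006
```

Request:
move_arm --steps '[{"gripper":255,"travel":[-0.003,-0.001,0],"turn":[0,0,0]}]'

```text
time_s: 7.7
tcp_pos: [0.6278, 0.0917, 0.0389]
tcp_rot: [-0.617, 3.064, 0.001]
contact_force: [10.8, 5.4, -2.1]
gripper_width: 0.0003
```

Request:
move_arm --steps '[{"gripper":255,"travel":[0.01,0.004,0],"turn":[0,0,0]},{"gripper":255,"travel":[0.01,0.004,0.01],"turn":[0,0,0]},{"gripper":255,"travel":[0,0,0.03],"turn":[0,0,-4]},{"gripper":255,"travel":[0,0,0.04],"turn":[0,0,-8]},{"gripper":255,"travel":[-0.012,0.007,0],"turn":[0,0,-8]},{"gripper":255,"travel":[-0.012,0.007,0],"turn":[0,0,-8]},{"gripper":255,"travel":[-0.012,0.007,0],"turn":[0,0,-8]},{"gripper":255,"travel":[-0.012,0.007,0],"turn":[0,0,-8]},{"gripper":255,"travel":[-0.012,0.007,0],"turn":[0,0,-8]},{"gripper":255,"travel":[-0.012,0.007,0],"turn":[0,0,-8]},{"gripper":255,"travel":[-0.012,0.007,0],"turn":[0,0,-8]},{"gripper":255,"travel":[-0.012,0.007,0],"turn":[0,0,-8]},{"gripper":255,"travel":[-0.012,0.007,0],"turn":[0,0,-8]},{"gripper":255,"travel":[-0.012,0.007,0],"turn":[0,0,-6]},{"gripper":255,"travel":[0,0,0],"turn":[0,0,0]},{"gripper":255,"travel":[0,0,0],"turn":[0,0,0]}]'

```text
time_s: 9.3
tcp_pos: [0.5233, 0.1715, 0.1324]
tcp_rot: [1.811, 2.552, -0.017]
contact_force: [-0.8, 0.6, -0.2]
gripper_width: 0.0004
```

Run:
```python
from h import *
s=read_state();R=cv2.Rodrigues(s['tcp_rot'])[0];print(s['time_s'],s['tcp_pos'],R.round(3),s['qpos'],s['joint_velocities'])
a=cv2.cvtColor(read_camera("scene"),cv2.COLOR_RGB2BGR)
cv2.imwrite("pics/s6.png",cv2.resize(a[120:240,150:310],None,fx=5,fy=5,interpolation=cv2.INTER_CUBIC))
a=cv2.cvtColor(read_camera("wrist"),cv2.COLOR_RGB2BGR)
cv2.imwrite("pics/w6.png",a)
```

```text
9.3 [0.52328687 0.17148595 0.13241263] [[-0.33   0.944  0.004]
 [ 0.944  0.33  -0.016]
 [-0.017 -0.002 -1.   ]] [ 0.11066036  0.24842843  1.75725407 -0.01825759  1.13375354 -0.21796233] [ 0.00619495 -0.01095901  0.00386316  0.00171095  0.01412654  0.00804194]
```

View pics/s6.png

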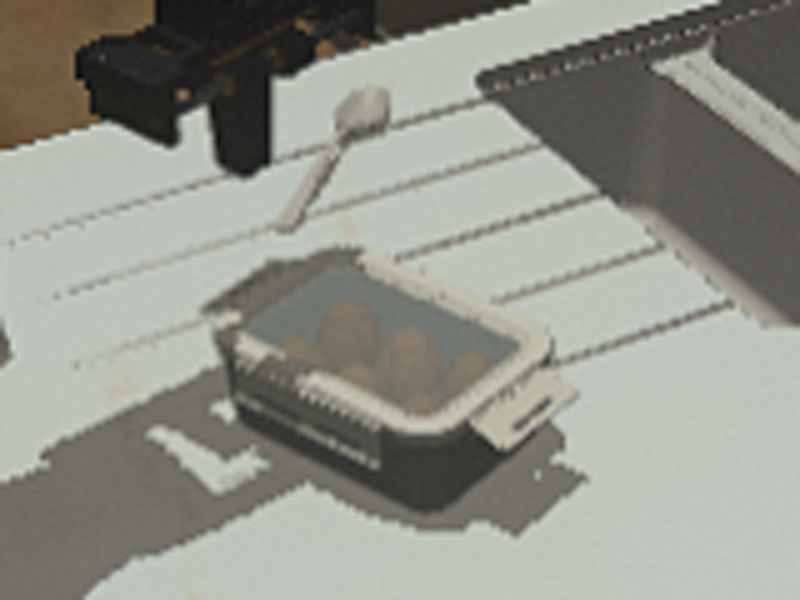

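View pics/w6.png

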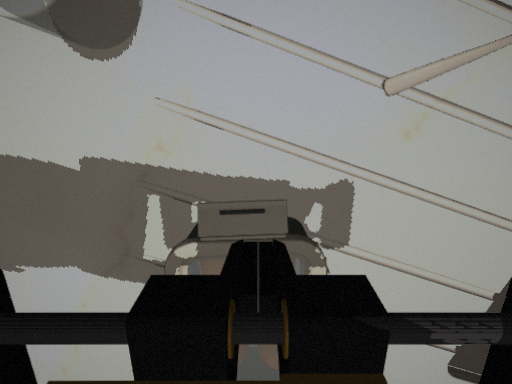

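Request:
move_arm --steps '[{"gripper":255,"travel":[-0.008,0,-0.008],"turn":[0.9,0.2,3]},{"gripper":255,"travel":[-0.007,0.001,-0.012],"turn":[0,0,0]},{"gripper":255,"travel":[0,0,-0.012],"turn":[0,0,0]},{"gripper":255,"travel":[0,0,-0.012],"turn":[0,0,0]},{"gripper":255,"travel":[0,0,-0.008],"turn":[0,0,0]},{"gripper":255,"travel":[0,0,-0.004],"turn":[0,0,0]}]'

```text
time_s: 10.0
tcp_pos: [0.5103, 0.1709, 0.0727]
tcp_rot: [1.749, 2.606, 0.001]
contact_force: [-0.0, 0.5, 0.4]
gripper_width: 0.0007
```

Run:
```python
from h import *
s=read_state();R=cv2.Rodrigues(s['tcp_rot'])[0];print(s['time_s'],s['tcp_pos'],R.round(3),s['contact_force'])
a=cv2.cvtColor(read_camera("scene"),cv2.COLOR_RGB2BGR)
cv2.imwrite("pics/s7.png",cv2.resize(a[120:240,150:310],None,fx=5,fy=5,interpolation=cv2.INTER_CUBIC))
```

```text
10.0 [0.51034183 0.170864   0.07267594] [[-0.379  0.925  0.003]
 [ 0.925  0.379 -0.001]
 [-0.002  0.002 -1.   ]] [-0.03285785  0.53946017  0.35871528]
```

View pics/s7.png

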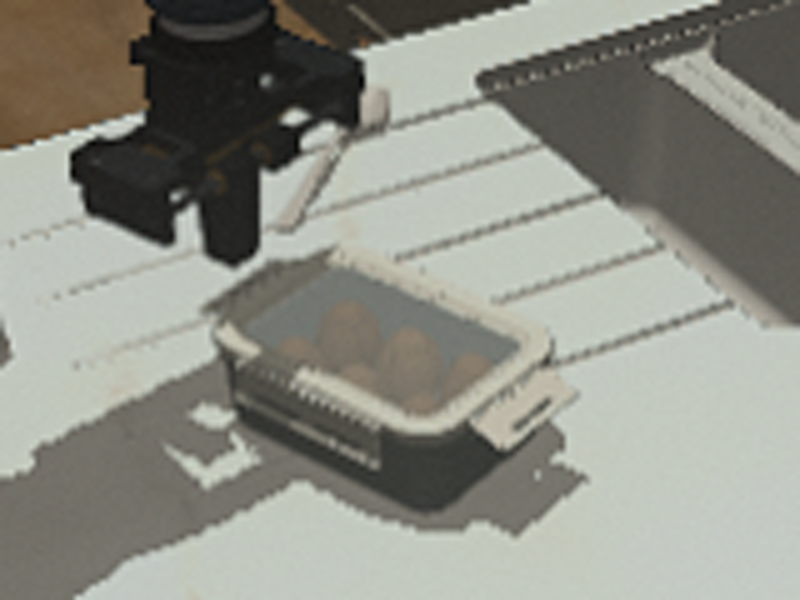

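Request:
move_arm --steps '[{"gripper":255,"travel":[-0.001,0.001,-0.006],"turn":[0,0,0]},{"gripper":255,"travel":[0,0,-0.007],"turn":[0,0,0]},{"gripper":255,"travel":[0,0,-0.007],"turn":[0,0,0]}]'

```text
time_s: 10.35
tcp_pos: [0.5103, 0.1721, 0.052]
tcp_rot: [1.748, 2.605, 0.003]
contact_force: [0.1, 0.1, 0.7]
gripper_width: 0.0006
```

Request:
move_arm --steps '[{"gripper":255,"travel":[0,0,-0.006],"turn":[0,0,0]},{"gripper":255,"travel":[0,0,-0.005],"turn":[0,0,0]}]'

```text
time_s: 10.55
tcp_pos: [0.5109, 0.1721, 0.0404]
tcp_rot: [1.748, 2.604, 0.004]
contact_force: [-0.9, 0.2, 0.3]
gripper_width: 0.0006
```

Request:
move_arm --steps '[{"gripper":255,"travel":[0.001,-0.003,-0.002],"turn":[0,0,0]},{"gripper":255,"travel":[0.0015,-0.004,0],"turn":[0,0,0]}]'

```text
time_s: 10.75
tcp_pos: [0.5122, 0.1663, 0.0369]
tcp_rot: [1.75, 2.607, 0.005]
contact_force: [-1.3, 7.9, -4.3]
gripper_width: 0.0004
```

Run:
```python
from h import *
a=cv2.cvtColor(read_camera("scene"),cv2.COLOR_RGB2BGR)
cv2.imwrite("pics/s8.png",cv2.resize(a[120:240,150:310],None,fx=5,fy=5,interpolation=cv2.INTER_CUBIC))
```

```text
(no output)
```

View pics/s8.png

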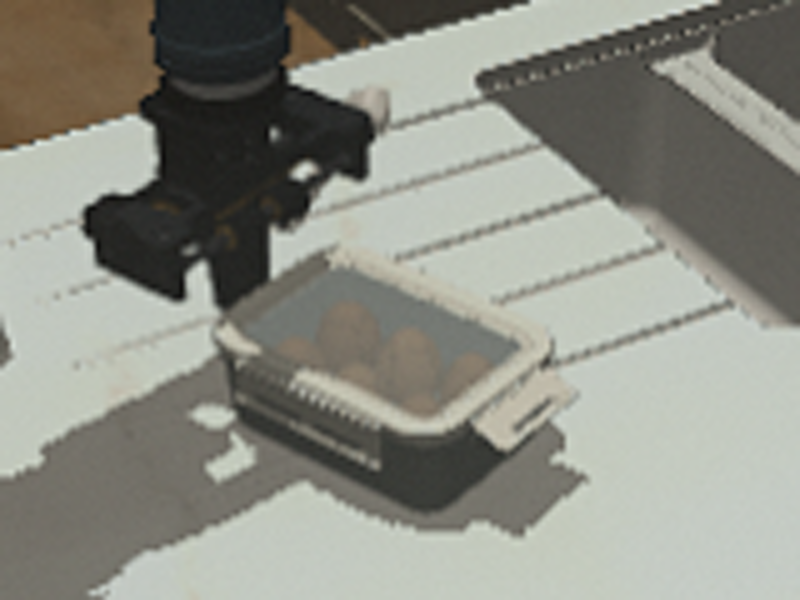

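The picture shows the left clip already pushed down behind the lid edge (around 235,300). I'll keep pushing in.

Request:
move_arm --steps '[{"gripper":255,"travel":[0.001,-0.003,0.0005],"turn":[0,0,0]}]'

```text
time_s: 10.9
tcp_pos: [0.5116, 0.1639, 0.0362]
tcp_rot: [-1.75, -2.606, -0.004]
contact_force: [-1.5, 7.6, -5.3]
gripper_width: 0.0003
```

Request:
move_arm --steps '[{"gripper":255,"travel":[0.001,-0.003,0.0005],"turn":[0,0,0]}]'

```text
time_s: 11.0
tcp_pos: [0.5113, 0.1616, 0.0358]
tcp_rot: [-1.749, -2.604, -0.004]
contact_force: [-0.2, 4.8, -3.4]
gripper_width: 0.0004
```

Request:
move_arm --steps '[{"gripper":255,"travel":[0.001,-0.003,0],"turn":[0,0,0]}]'

```text
time_s: 11.1
tcp_pos: [0.5119, 0.1587, 0.0354]
tcp_rot: [-1.748, -2.603, -0.004]
contact_force: [-0.1, -0.2, 0.3]
gripper_width: 0.0004
```

Request:
move_arm --steps '[{"gripper":255,"travel":[0.001,-0.003,0.001],"turn":[0,0,0]}]'

```text
time_s: 11.2
tcp_pos: [0.5122, 0.1563, 0.036]
tcp_rot: [-1.747, -2.601, -0.005]
contact_force: [-2.8, 11.1, -3.2]
gripper_width: 0.0009
```

Request:
move_arm --steps '[{"gripper":255,"travel":[0.001,-0.002,0.001],"turn":[0,0,0]}]'

```text
time_s: 11.3
tcp_pos: [0.5116, 0.1552, 0.0362]
tcp_rot: [-1.746, -2.597, -0.004]
contact_force: [-3.2, 8.3, -4.7]
gripper_width: 0.0002
```

Request:
move_arm --steps '[{"gripper":255,"travel":[-0.004,0.01,0],"turn":[0,0,0]},{"gripper":255,"travel":[-0.004,0.009,0.01],"turn":[0,0,0]},{"gripper":255,"travel":[0,0,0.03],"turn":[0,0,0]},{"gripper":255,"travel":[0,0,0.04],"turn":[0,0,0]},{"gripper":255,"travel":[0.012,-0.028,0],"turn":[0,0,0]},{"gripper":255,"travel":[0.012,-0.028,0],"turn":[0,0,0]},{"gripper":255,"travel":[0.012,-0.028,0],"turn":[0,0,0]},{"gripper":255,"travel":[0.012,-0.028,0],"turn":[0,0,0]},{"gripper":255,"travel":[0.012,-0.028,0],"turn":[0,0,0]},{"gripper":255,"travel":[0.012,-0.028,0],"turn":[0,0,0]},{"gripper":255,"travel":[0.012,-0.028,0],"turn":[0,0,0]},{"gripper":255,"travel":[0.012,-0.028,0],"turn":[0,0,0]},{"gripper":255,"travel":[0,0,0],"turn":[0,0,0]},{"gripper":255,"travel":[0,0,0],"turn":[0,0,0]}]'

```text
time_s: 12.7
tcp_pos: [0.6056, -0.0556, 0.1352]
tcp_rot: [1.739, 2.605, 0.006]
contact_force: [0.4, -0.1, 0.8]
gripper_width: 0.0003
```

Run:
```python
from h import *
s=read_state();R=cv2.Rodrigues(s['tcp_rot'])[0];print(s['time_s'],s['tcp_pos'],R.round(3))
a=cv2.cvtColor(read_camera("scene"),cv2.COLOR_RGB2BGR)
cv2.imwrite("pics/s9.png",cv2.resize(a[120:240,150:310],None,fx=5,fy=5,interpolation=cv2.INTER_CUBIC))
a=cv2.cvtColor(read_camera("top"),cv2.COLOR_RGB2BGR)
cv2.imwrite("pics/t9.png",cv2.resize(a[160:260,170:300],None,fx=6,fy=6,interpolation=cv2.INTER_CUBIC))
```

```text
12.7 [ 0.60562605 -0.05556532  0.13517078] [[-0.384  0.923  0.01 ]
 [ 0.924  0.384 -0.002]
 [-0.006  0.009 -1.   ]]
```

View pics/s9.png

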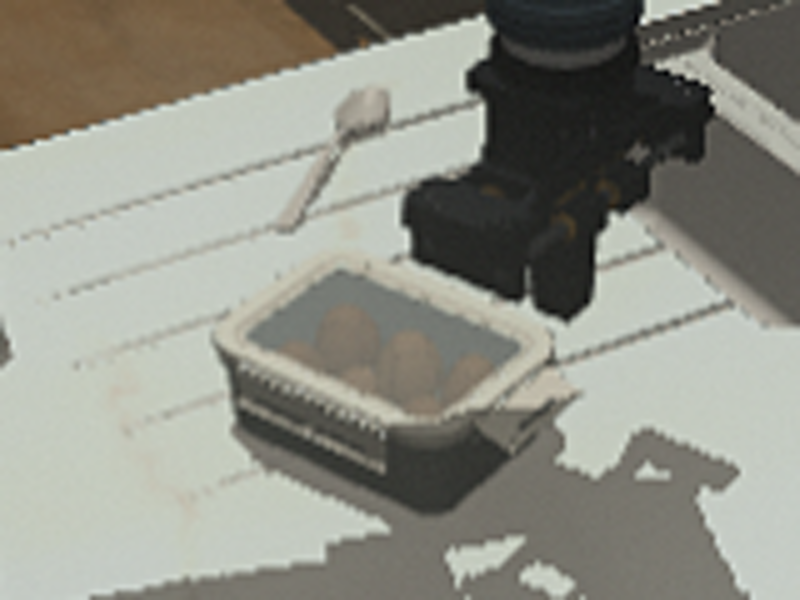

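View pics/t9.png

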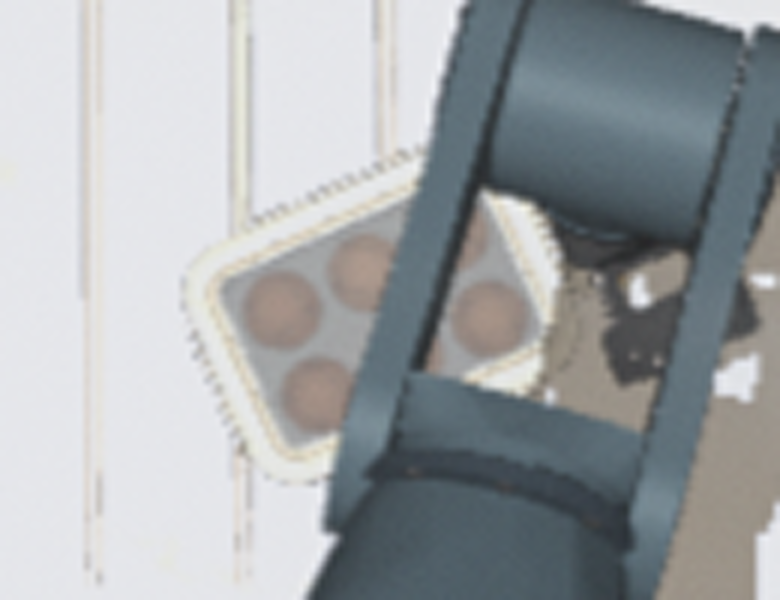

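Request:
move_arm --steps '[{"gripper":255,"travel":[-0.004,0.002,-0.01],"turn":[0.1,0.5,0]},{"gripper":255,"travel":[-0.002,0.002,-0.012],"turn":[0,0,0]},{"gripper":255,"travel":[0,0,-0.012],"turn":[0,0,0]},{"gripper":255,"travel":[0,0,-0.012],"turn":[0,0,0]},{"gripper":255,"travel":[0,0,-0.008],"turn":[0,0,0]},{"gripper":255,"travel":[0,0,-0.005],"turn":[0,0,0]}]'

```text
time_s: 13.4
tcp_pos: [0.5967, -0.046, 0.0704]
tcp_rot: [-1.735, -2.617, 0.001]
contact_force: [0.7, -0.7, 1.2]
gripper_width: 0.0005
```

Run:
```python
from h import *
s=read_state();R=cv2.Rodrigues(s['tcp_rot'])[0];print(s['time_s'],s['tcp_pos'],R.round(3))
a=cv2.cvtColor(read_camera("scene"),cv2.COLOR_RGB2BGR)
cv2.imwrite("pics/s10.png",cv2.resize(a[120:240,150:310],None,fx=5,fy=5,interpolation=cv2.INTER_CUBIC))
```

```text
13.4 [ 0.5967253  -0.04600701  0.07041306] [[-0.389  0.921 -0.002]
 [ 0.921  0.389  0.   ]
 [ 0.001 -0.001 -1.   ]]
```

View pics/s10.png

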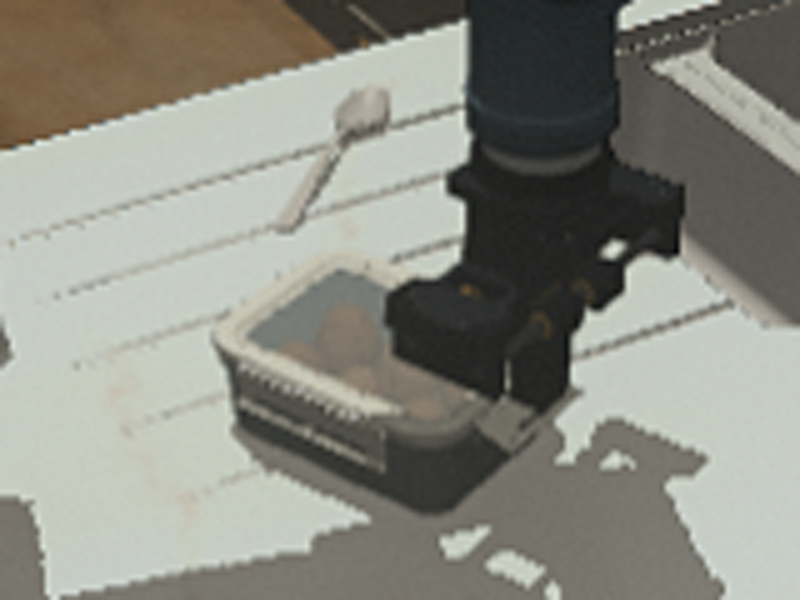

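Request:
move_arm --steps '[{"gripper":255,"travel":[0.001,-0.004,0],"turn":[0,0,0]},{"gripper":255,"travel":[0.001,-0.001,-0.006],"turn":[0,0,0]},{"gripper":255,"travel":[0,0,-0.006],"turn":[0,0,0]},{"gripper":255,"travel":[0,0,-0.006],"turn":[0,0,0]}]'

```text
time_s: 13.85
tcp_pos: [0.6, -0.0523, 0.052]
tcp_rot: [1.737, 2.617, 0.0]
contact_force: [-0.9, 1.0, 1.0]
gripper_width: 0.0004
```

Request:
move_arm --steps '[{"gripper":255,"travel":[0,0,-0.006],"turn":[0,0,0]},{"gripper":255,"travel":[0,0,-0.005],"turn":[0,0,0]}]'

```text
time_s: 14.05
tcp_pos: [0.6004, -0.0524, 0.0405]
tcp_rot: [1.737, 2.616, 0.001]
contact_force: [0.1, -0.2, -0.0]
gripper_width: 0.0007
```

Run:
```python
from h import *
a=cv2.cvtColor(read_camera("scene"),cv2.COLOR_RGB2BGR)
cv2.imwrite("pics/s11.png",cv2.resize(a[160:240,200:300],None,fx=8,fy=7,interpolation=cv2.INTER_CUBIC))
```

```text
(no output)
```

View pics/s11.png

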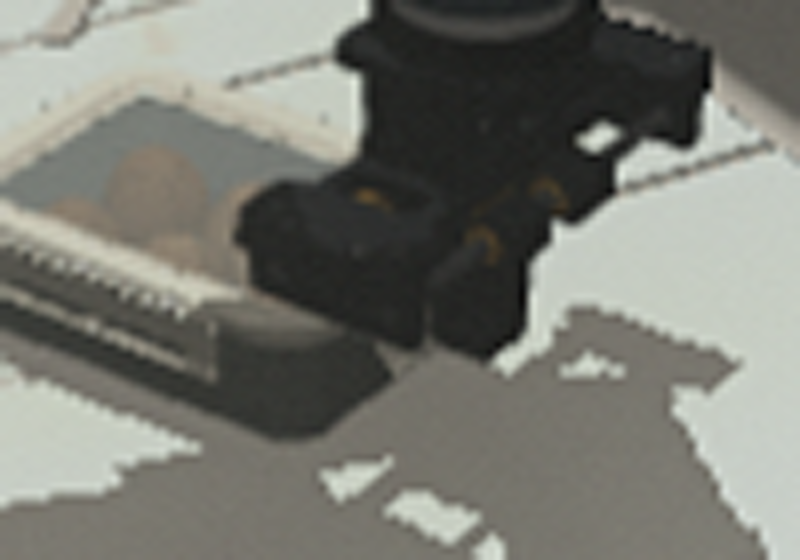

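Request:
move_arm --steps '[{"gripper":255,"travel":[-0.0015,0.004,-0.001],"turn":[0,0,0]},{"gripper":255,"travel":[-0.0015,0.004,0],"turn":[0,0,0]}]'

```text
time_s: 14.3
tcp_pos: [0.5975, -0.0464, 0.0377]
tcp_rot: [1.735, 2.614, -0.003]
contact_force: [3.4, -7.8, -5.8]
gripper_width: 0.0005
```

Request:
move_arm --steps '[{"gripper":255,"travel":[-0.001,0.003,0.0005],"turn":[0,0,0]}]'

```text
time_s: 14.4
tcp_pos: [0.5967, -0.0446, 0.0377]
tcp_rot: [1.734, 2.613, -0.005]
contact_force: [2.1, -6.4, -5.3]
gripper_width: 0.0002
```

Request:
move_arm --steps '[{"gripper":255,"travel":[-0.001,0.003,0.0005],"turn":[0,0,0]}]'

```text
time_s: 14.5
tcp_pos: [0.5957, -0.042, 0.0379]
tcp_rot: [1.734, 2.612, -0.007]
contact_force: [0.6, -1.2, -0.2]
gripper_width: 0.0007
```

Request:
move_arm --steps '[{"gripper":255,"travel":[-0.001,0.003,0.0005],"turn":[0,0,0]}]'

```text
time_s: 14.6
tcp_pos: [0.5946, -0.039, 0.0383]
tcp_rot: [1.734, 2.612, -0.007]
contact_force: [2.0, -6.7, -1.2]
gripper_width: 0.0004
```

Force rose, dropped, then rose again, as on the other sides, so it looks snapped. One more millimetre, then back off and look.

Request:
move_arm --steps '[{"gripper":255,"travel":[-0.001,0.002,0],"turn":[0,0,0]}]'

```text
time_s: 14.7
tcp_pos: [0.5944, -0.0381, 0.0389]
tcp_rot: [1.731, 2.609, -0.009]
contact_force: [4.1, -10.9, -2.3]
gripper_width: 0.0004
```

Request:
move_arm --steps '[{"gripper":255,"travel":[0.004,-0.01,0],"turn":[0,0,0]},{"gripper":255,"travel":[0.004,-0.01,0.005],"turn":[0,0,0]},{"gripper":255,"travel":[0,0,0.03],"turn":[0,0,0]},{"gripper":255,"travel":[0,0,0.04],"turn":[0,0,0]},{"gripper":255,"travel":[0,0,0.04],"turn":[0,0,0]},{"gripper":255,"travel":[0,-0.03,0.04],"turn":[0,0,0]},{"gripper":255,"travel":[0,-0.04,0.03],"turn":[0,0,0]},{"gripper":255,"travel":[0,-0.04,0.0],"turn":[0,0,0]},{"gripper":255,"travel":[0,-0.04,0.0],"turn":[0,0,0]},{"gripper":255,"travel":[0,-0.04,0],"turn":[0,0,0]},{"gripper":255,"travel":[0,0,0],"turn":[0,0,0]},{"gripper":255,"travel":[0,0,0],"turn":[0,0,0]}]'

```text
time_s: 15.9
tcp_pos: [0.5999, -0.2561, 0.2364]
tcp_rot: [1.731, 2.613, -0.003]
contact_force: [0.5, -0.5, 0.1]
gripper_width: 0.0002
```

Run:
```python
from h import *
s=read_state();print(s['time_s'],s['tcp_pos'],s['contact_force'])
a=cv2.cvtColor(read_camera("scene"),cv2.COLOR_RGB2BGR)
cv2.imwrite("pics/s12.png",cv2.resize(a[120:240,150:310],None,fx=5,fy=5,interpolation=cv2.INTER_CUBIC));cv2.imwrite("pics/s12f.png",a)
a=cv2.cvtColor(read_camera("top"),cv2.COLOR_RGB2BGR)
cv2.imwrite("pics/t12.png",cv2.resize(a[140:260,120:290],None,fx=4.6,fy=4.6,interpolation=cv2.INTER_CUBIC))
```

```text
15.9 [ 0.59989764 -0.25606969  0.23642321] [ 0.46260447 -0.48032565  0.11504283]
```

View pics/s12.png

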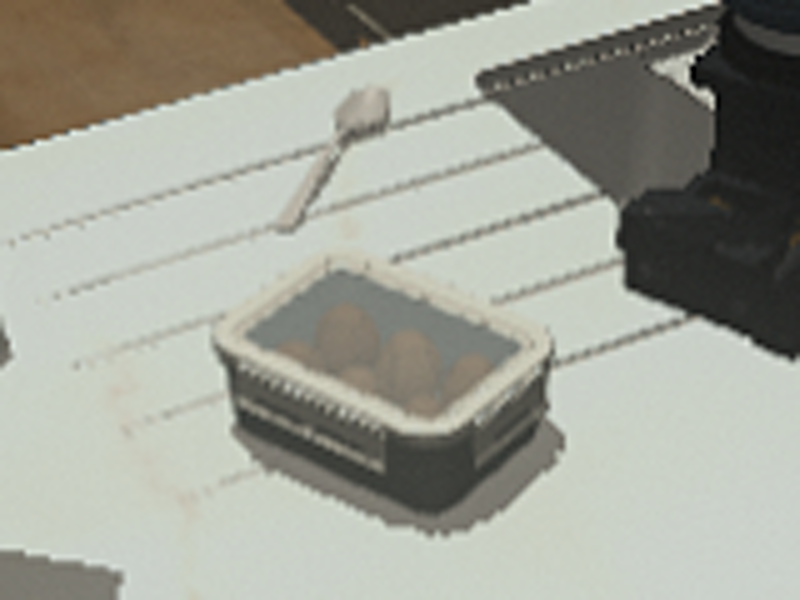

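View pics/t12.png

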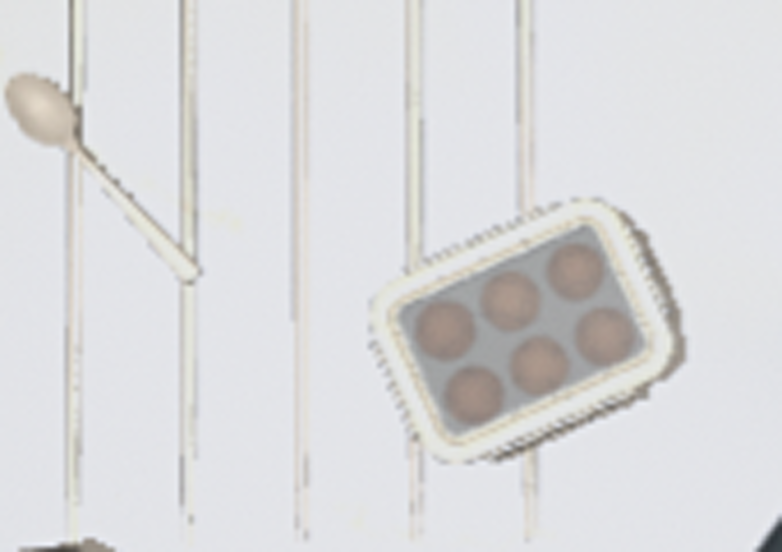

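View pics/s12f.png

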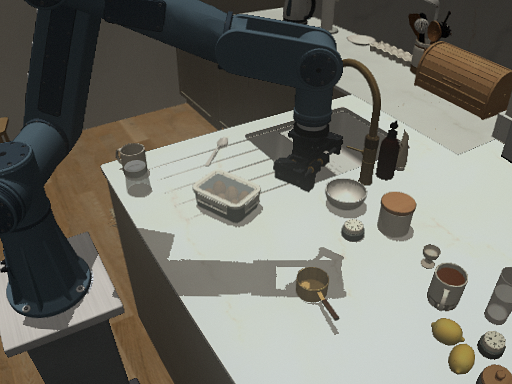

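Run:
```python
from h import *
s=read_state();print(s['time_s'],abs(s['joint_velocities']).max());print(hand_in())
```

```text
16.0 0.02279882976748346
the job is handed in; nothing more can be done
None
```

I pressed all four clips down and in with the closed fingertips, in the order front, back, left, right, then backed the arm clear and handed in at 16.0 s.

**Clips:** At each clip the force rose to about 7 to 10 N over the catch, fell to almost nothing as it snapped, then rose again to about 11 to 13 N against the box side. The last scene picture shows the front and right clips flat. The last top picture shows no wing standing out on any side. The back and left clips were checked only from above and by force, not seen from the side, and I had no reading of the joint angles.

**Box and bystanders:** The box stands flat. It slid about 3 mm when I pressed the left clip and was pushed partly back by the right one. In the pictures, the spoon and the brass cup are where they started, and nothing touched them.

**What went wrong:** The first larger moves over- or undershot by up to about 15 mm and tilted the tool by about 2°. I corrected this with smaller steps before touching the box.

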